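Switch on the kiln at its recessed press-to-turn knob

ROBOT

A 7-joint arm with a two-finger parallel gripper is mounted at the origin on the work surface. World frame = base frame: x ahead of the robot, y to its left, z up, the work surface at z = 0. Lengths are in m, angles in rad, forces in N, time in s.
With the tool pointing down it reaches from about 0.425 to 0.925 m from the base axis. Payload 6.8 kg.
Tool frame: the origin (TCP) lies midway between the tips of the shut fingers; the grasp point (between the pads) lies 19 mm behind it (grip_point_offset is the distance from the TCP to the grasp point, in m); y points along the fingers, x is the direction in which the jaws open and shut, and the axes are right-handed (so a half turn about y gives the same grasp; the last joint's range is limited). The gripper opens to 85 mm and grips with 20 to 120 N. Pads are 22 mm wide; open, the fingers measure 114 mm over their backs; the gripper's body (76 mm by 85 mm) begins 54 mm behind the grasp point. The pads swing forward as they close: fully open they stand 13 mm farther back than shut.
Start: joints at [-1.255, 0.477, 0.022, 1.555, -0.011, 1.109, -0.083], TCP at [0.278, 0.615, 0.2] pointing down, gripper open.
Joint ranges: [-2.96, 2.96], [-0.34, 2.1], [-1.41, 1.46], [0.24, 2.44], [-1.37, 4.51], [0.17, 1.92], [-2.96, 2.96]. Speed limits (rad/s): [2.39, 2.39, 3.14, 3.14, 3.14, 3.14, 3.14].

INTERFACE

Orientations are given as a unit quaternion [w, x, y, z].
In Python, from station import get_obs, read_camera, hand_in, grip_point_offset gives the robot as it stands.
- The arm moves only by the tool play_rows, never from a script. Its argument "increments" is a list of rows, each a list of 2 entries, a list of its own where there are three numbers: the shift along the tool's x, y, z in m, then the turn, a rotation vector about the tool's x, y, z in degrees. In form: [[[tx, ty, tz], [ax, ay, az]], ...]. A call has 1 to 20 rows; each row shifts and turns the commanded pose from where the row before left it, along the tool's axes as they then stand; what a row does not reach is not made up. A row lasts 1/12 s, in which the tool goes at most 41.7 mm and 7.16 degrees, less where a joint would pass 70% of its speed; a pose out of reach is approached as far as the arm can. A call with a gripper value outside its range is refused whole. "gripper" is the finger opening in m, from 0 to 0.0854, set as the call begins (left out, the last holds). The fingers move at their own pace and stop on an object; "grip_force" is the grip in N (left out, the last holds). Time passes only in rows, so rows that do not move let the fingers close. It gives the time, the measured TCP pose, the force and the opening at its end, in the units of the state.
- get_obs(): the state, without advancing time (a new reading comes with each control period).
- read_camera(name): name is "scene" or "top" or "wrist"; returns a dict with "color" (420x560x3 uint8, red, green, blue), "range_z" (420x560 float32, m along the optical axis (not along the pixel's ray), 0 where there is no reading), "intrinsics" (3x3 intrinsics, pixels), "dist_coeffs" ([k1, k2, p1, p2, k3] as OpenCV has them; the pictures are not rectified), "R" (3x3) and "t" (3): a world point X has camera coordinates R X + t; the wrist camera has in their place "hand_eye" (4x4, takes a point from camera to tool coordinates, whose origin is the TCP and whose axes are the tool frame's). Camera axes: x right, y down, z forward; pixel columns grow to the right and rows downward; lengths in m; the calibration is good to about 2 mm. A picture is of the moment at which its call begins: read the wrist's pose just before it.
- hand_in(): hands the job in, once; it reports no verdict.
The state is a dict: "t": time; "q": joint angles; "joint_vel": joint speeds; "joint_torque": joint torques, N m; "eef_pos": TCP position; "tool_rot": TCP orientation; "contact_force": force on the tool from outside, world axes, zero at the start; "torque": the same for the moment, N m; "gripper_width": opening from 0.0 (shut) to 1.0 (fully open).
Only numpy, scipy, OpenCV 4.12 (cv2) and the standard library are available. Lean on these libraries where they do the work, as an engineer would, in place of code of your own. Each camera call takes 0.05 s, during which the arm holds its last target. There are 200 camera calls.

TASK

Someone left a clay fish lying across the recess of the kiln's control box: lay it flat on the plywood ware board. Then switch the kiln on: reach into the recess, press the knob in and turn it clockwise past its gate until you feel the end stop, and let it spring up so that it is caught in the on position. Do not force the knob against its stop or lean on the box, and leave the other things where they are.

Things in the scene. Friction and masses are not known exactly. Their poses are not given: they have to be found in the camera images.
- control_box: grey kiln control box, fixed, 200 (x) x 220 (y) x 110 mm (z); origin at the centre of its underside, z up. In the middle of its top is a round upright recess, 88 mm wide and 46 mm deep (floor 64 mm above the underside); the knob stands in it. Fingers must be nearly shut before they go in: 34 mm lie between each flat side of the knob's grip and the recess wall.
- recess_rim (a point): centre of the recess mouth, on the box's top face, 110 mm above its underside
- knob: black knob, turns about the box's z axis. Its grip is an upright bar 42 mm long (own x; white dash at the +x end), 20 mm wide (y), 26 mm tall (14 to 40 mm above the recess floor), on a foot 38 mm across. Off: its x points along the box's +y or up to 0.05 rad clockwise of it. On lies clockwise seen from above (+y towards +x of the box). Origin on the axis, level with the box's underside.
- knob_top (a point): centre of the top of the knob's grip, 6 mm below the rim when the knob is up, lower when pressed. Spring: 3 N to start, 1 N more per mm, bottom at 9 mm (12 N). Up, it turns only to a gate 0.10 to 0.70 rad from the box's +y; pressed 5 to 9 mm (8 to 12 N) it passes below the gate, 0.66 rad wide. Let go below the gate it stays 4.5 mm down.
- knob_mark (a point): white dash near the +x end of the grip's top, 14 mm from the knob's axis. Past the gate is the on notch, 0.12 rad wide, ended by a solid stop; in the notch a knob let go springs fully up and is caught. The stop lies 0.88 to 1.48 rad clockwise of the box's +y, differs each time and can only be felt: turning takes under 0.1 N m, 0.1 to 0.2 N m at the stop is plenty, 0.45 N m damages it.
- clay_fish: flat fired-clay fish, unglazed, 142 mm long (its x axis, head to +x: from -80 to +62 mm), 16 mm thick; its middle part (x from -40 to +40 mm) has parallel sides 44 mm apart (y); 0.16 kg; origin at the centre of the middle part's underside. It starts lying flat across the mouth of the recess, on the box's top.
- ware_board: plywood ware board, fixed, 220 (x) x 240 (y) x 18 mm (z) lying on the table; origin at the centre of its underside, so its top is 18 mm above. A clay star lies on it near a far (+x) corner (about 75 mm to +x, 70 mm to one side of the middle); the near half is free.
- clay_star: flat five-pointed clay star, 54 mm across, 10 mm thick, lying on the ware board near its far edge; bystander
- pinch_pot: small clay cup, 34 mm across, 24 mm high, standing on a far corner of the control box's top; bystander
- glaze_jar: capped jar, 60 mm across, 85 mm high, behind; bystander
- water_cup: blue mug, 76 mm across, 90 mm high, behind; bystander
- wood_rib: flat wooden scraper 50 x 110 x 8 mm lying at the back; bystander
- clay_leaf: flat clay leaf about 115 x 36 x 10 mm lying at the left; bystander
- modelling_knife: wooden-handled spatula 180 mm long lying at the right; bystander

How it is judged:
On the way, in this order (a step that is already met when the one before it is completed fails the run):
1. the clay fish lies flat and let go on the ware board (x of clay_fish in the frame of ware_board between -0.095 and 0.095 m and y of clay_fish in the frame of ware_board between -0.105 and 0.105 m and z of clay_fish in the frame of ware_board between 0.013 and 0.022 m and angle between clay_fish's own z axis and vertical below 0.1 rad and linear speed of clay_fish below 0.02 m/s and contact force between the fingers and clay_fish below 0.1 N), for 0.2 s.
2. the knob is pressed in and turned under its gate (z of knob_top in the frame of control_box below 0.1005 m and angle between the x axis of knob and the y axis of control_box, either way round above 0.73 rad), for 0.05 s.
At the end, for the whole second after the job is handed in: The clay fish lies flat (within 0.1 rad) and still on the ware board, its origin at least 15 mm inside the edges; the knob is turned more than 0.73 rad clockwise from the box's y axis, past its gate, fully up (top 101.5 mm or more above the box's underside) and still (x of clay_fish in the frame of ware_board between -0.095 and 0.095 m and y of clay_fish in the frame of ware_board between -0.105 and 0.105 m and z of clay_fish in the frame of ware_board between 0.013 and 0.022 m and angle between clay_fish's own z axis and vertical below 0.1 rad and linear speed of clay_fish below 0.02 m/s and z of knob_top in the frame of control_box above 0.1015 m and angle between the x axis of knob and the y axis of control_box, either way round above 0.73 rad and angular speed of knob below 0.05 rad/s); the robot touches nothing.
It fails at once if the knob's works are forced: more than 28 N between the knob and its gate, stop or bottom inside the box (contact force between knob and control_box above 28 N).
It fails at once if the robot presses on the control box (not the knob) with more than 20 N (contact force between any of the fingers, the arm and control_box above 20 N).
It fails at once if a bystander is shifted by more than 20 mm (distance of any of clay_star, pinch_pot, glaze_jar, water_cup, wood_rib, clay_leaf, modelling_knife from where it was at the start of the episode above 0.02 m).
It also fails if it takes over 72 s, if anything falls off the work surface, if the arm or the gripper's body presses on something with over 40 N, if the wrist force passes 120 N, or if a joint passes its speed limit or range.

## Working session

There is one attempt and no reset: what is moved stays moved. The work goes in short steps, Python scripts to look and compute and a tool call to move; the robot and the scene stay as the last step left them, time stands still between calls to the robot, and variables do not carry over. Pictures are saved under pics/ and viewed, about 8 in all and at most 12, crops included, and the job is handed in when it is done.

Besides the shell and the picture viewer there is one more tool, called after "Request:" by a JSON object that holds its "fn" and its "kwargs". play_rows: Moves the arm, as the interface text tells. Its arguments: {"type":"object","properties":{"increments":{"type":"array","items":{"type":"array"}},"gripper":{"type":"number"},"grip_force":{"type":"number"}},"required":["increments"]}

```bash
mkdir -p pics; cat > h.py <<'E'
import numpy as np,cv2
from station import *
def pts(c,T=None):
    d=c["range_z"];K=np.array(c["intrinsics"]);h,w=d.shape
    uv=np.stack(np.meshgrid(np.arange(w),np.arange(h)),-1).reshape(-1,1,2).astype(float)
    n=cv2.undistortPoints(uv,K,np.array(c["dist_coeffs"])).reshape(h,w,2)
    P=np.dstack([n*d[...,None],d])
    if T is None:
        return (P-np.array(c["t"]).ravel())@np.array(c["R"])
    return P@T[:3,:3].T+T[:3,3]
def tool():
    from scipy.spatial.transform import Rotation as R
    o=get_obs();q=np.array(o["tool_rot"]);T=np.eye(4);T[:3,:3]=R.from_quat(q[[1,2,3,0]]).as_matrix();T[:3,3]=o["eef_pos"];return T
def save(n,c):cv2.imwrite(f"pics/{n}.png",cv2.cvtColor(c["color"],cv2.COLOR_RGB2BGR))
E
python3 - <<'E'
from h import *
o=get_obs();print(o,grip_point_offset);print(tool())
c=read_camera("top");save("top",c);np.savez("top.npz",P=pts(c),c=c["color"])
c=read_camera("scene");save("scene",c)
a=cv2.imread("pics/top.png");P=pts(read_camera("top"));m=P[...,2]
for r in range(0,420,35):print([tuple(int(1000*v) for v in P[r,k]) for k in range(0,560,70)])
E
```

```text
{'t': 0.0, 'q': array([-1.25509846,  0.47780516,  0.02235092,  1.55642916, -0.01150278,
        1.10928288, -0.08312386]), 'joint_vel': array([-7.92564604e-04,  2.04322817e-04, -2.49038067e-03,  6.96515140e-06,
        9.71111505e-04,  6.46992576e-04,  1.43459476e-03]), 'joint_torque': array([-3.98763382e-05, -5.96450937e+01,  1.60707179e+00, -2.81196374e+01,
        1.22513555e-02,  9.20812832e-03,  1.02822770e-05]), 'eef_pos': array([0.27733911, 0.61469983, 0.19903199]), 'tool_rot': array([-0.59359333,  0.5943613 ,  0.38314838, -0.38416003]), 'contact_force': array([-0.05254583, -0.38727869,  0.13487388]), 'torque': array([-0.0253753 , -0.0079697 ,  0.02489046]), 'gripper_width': 1.0020672370216723} 0.0187
[[ 4.11236788e-01 -6.12521219e-04 -9.11528348e-01  2.77339110e-01]
 [ 9.11526794e-01 -1.68855527e-03  4.11237222e-01  6.14699832e-01]
 [-1.79105752e-03 -9.99998387e-01 -1.36066543e-04  1.99031992e-01]
 [ 0.00000000e+00  0.00000000e+00  0.00000000e+00  1.00000000e+00]]
[(1703, 1238, -306), (1697, 915, -329), (1698, 602, -351), (1701, 292, -368), (1699, -18, -369), (1699, -328, -36
[... 864 characters left out ...]
, (683, -232, 5), (685, -461, -4), (648, -600, 197)]
[(650, 1362, -750), (571, 663, 1), (573, 435, -2), (571, 208, 19), (572, -9, 7), (565, -220, 62), (571, -452, 5), (549, -592, 198)]
[(479, 1349, -753), (460, 655, 4), (462, 426, 10), (462, 205, 24), (463, -9, 5), (459, -209, 113), (461, -449, 0), (458, -676, 1)]
[(310, 1332, -748), (350, 650, 1), (354, 425, 0), (356, 206, 0), (356, -9, 4), (355, -225, 0), (353, -442, 6), (351, -646, 51)]
[(302, 549, 557), (242, 646, -1), (247, 421, 1), (249, 205, -1), (251, -8, 6), (249, -223, 0), (245, -441, -3), (246, -641, 51)]
[(255, 481, 666), (135, 641, -2), (141, 419, 0), (145, 204, 0), (145, -8, -4), (143, -222, -5), (141, -436, 2), (134, -658, 3)]
```

View pics/top.png

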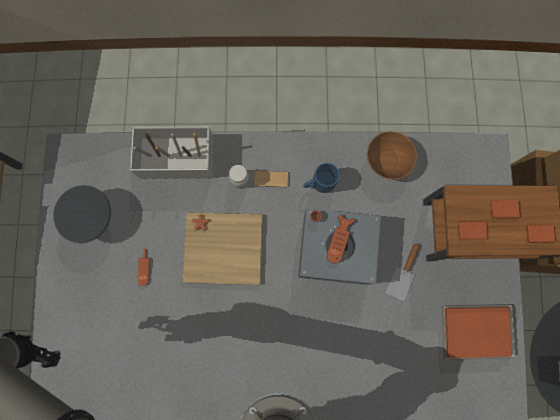

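The top view shows the board at about (223,248), the box at (341,246), and the fish across it from tail (345,220) to head (335,260). The pot is at (317,216). Next I measure their poses.

```bash
python3 - <<'E'
from h import *
ps=[];c=None
for i in range(6):
    c=read_camera("top");ps.append(pts(c))
P=np.median(ps,0);col=c["color"].astype(int)
np.savez("top.npz",P=P,c=col)
z=P[...,2];R,G,B=col[...,0],col[...,1],col[...,2]
red=(R-B>45)&(R>1.35*G)
v,u=np.mgrid[:420,:560]
def rect(m,n):
    k,l,s,ce=cv2.connectedComponentsWithStats(m.astype(np.uint8));i=1+np.argmax(s[1:,4]);m=l==i
    X=P[m][:,:2].astype(np.float32);r=cv2.minAreaRect(X*1000)
    print(n,s[i],"minrect mm",r,"z",np.median(P[m][:,2]));return m
box=rect((z>.085)&(z<.15)&(u>280)&(u<400)&(v>190),"box")
brd=rect((R-B>25)&~red&(u>170)&(u<275)&(v>200)&(v<300)&(z<.05),"board")
f=rect(red&(u>322)&(u<365)&(v>205)&(v<275),"fish")
pot=rect(red&(u>305)&(u<323)&(v>205)&(v<228),"pot")
st=rect(red&(u>185)&(u<215)&(v>205)&(v<240),"star")
X=P[f][:,:3];print(np.median(X[:,2]));mu=X[:,:2].mean(0);U,S,V=np.linalg.svd(X[:,:2]-mu);d=V[0];print(mu,d)
p=(X[:,:2]-mu)@V.T
for a in np.arange(-.085,.085,.01):
    s=p[(p[:,0]>=a)&(p[:,0]<a+.01)]
    if len(s):print(round(a,3),len(s),(s[:,1].min()*1000).round(),(s[:,1].max()*1000).round())
im=cv2.imread("pics/top.png")[185:300,160:400];cv2.imwrite("pics/crop.png",cv2.resize(im,None,fx=3.3,fy=3.3,interpolation=3))
E
```

```text
box [ 299  208   82   76 5002] minrect mm ((559.8084106445312, -184.86215209960938), (222.23855590820312, 201.01910400390625), 83.80423736572266) z 0.11088029705099853
board [ 182  213   80   72 5284] minrect mm ((563.2627563476562, 172.15328979492188), (243.7373809814453, 220.4314727783203), 88.33223724365234) z 0.01855068038359583
fish [327 215  28  48 622] minrect mm ((575.9068603515625, -181.5380859375), (48.65679931640625, 139.87472534179688), 72.5719985961914) z 0.12659049323688706
pot [310 210  11  11  59] minrect mm ((645.6814575195312, -109.68510437011719), (29.347978591918945, 29.53078269958496), 89.5071792602539) z 0.1312990767410682
star [192 214  17  16 129] minrect mm ((642.4462890625, 239.03012084960938), (49.79983139038086, 47.60331726074219), 17.782705307006836) z 0.028105693360076973
0.12659049323688706
[ 0.57305753 -0.17824342] [-0.94561515  0.32528755]
-0.075 28 -24.0 25.0
-0.065 44 -23.0 20.0
-0.055 29 -14.0 14.0
-0.045 24 -11.0 10.0
-0.035 50 -21.0 21.0
-0.025 50 -21.0 20.0
-0.015 50 -21.0 21.0
-0.005 51 -22.0 21.0
0.005 51 -21.0 21.0
0.015 53 -21.0 21.0
0.025 50 -21.0 22.0
0.035 53 -21.0 21.0
0.045 50 -20.0 21.0
0.055 36 -15.0 16.0
0.065 3 -6.0 3.0
```

View pics/crop.png

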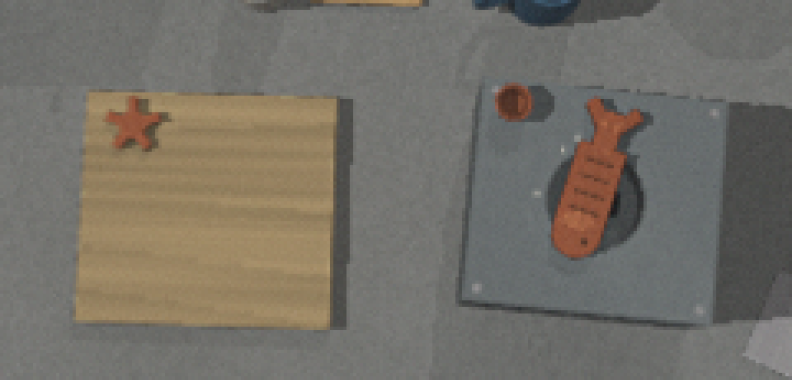

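Request:
{"fn": "play_rows", "kwargs": {"increments": [[[0,0,0],[0,-5.3,0]],[[-0.0195,0,-0.0235],[0,0,0]],[[-0.0195,0,-0.0235],[0,0,0]],[[-0.0195,0,-0.0235],[0,0,0]],[[-0.0195,0,-0.0235],[0,0,0]],[[-0.0195,0,-0.0235],[0,0,0]],[[-0.0195,0,-0.0235],[0,0,0]],[[-0.0195,0,-0.0235],[0,0,0]],[[-0.0195,0,-0.0235],[0,0,0]],[[-0.0195,0,-0.0235],[0,0,0]],[[-0.0195,0,-0.0235],[0,0,0]],[[-0.0195,0,-0.0235],[0,0,0]],[[-0.0195,0,-0.0235],[0,0,0]],[[-0.0195,0,-0.0235],[0,0,0]],[[-0.0195,0,-0.0235],[0,0,0]]]}}

```text
t: 1.7
eef_pos: [0.5005, 0.2488, 0.2003]
tool_rot: [0.576, -0.576, -0.411, 0.411]
contact_force: [0.8, 0.6, -0.0]
gripper_width: 0.999
```

Request:
{"fn": "play_rows", "kwargs": {"increments": [[[-0.0273,0,-0.0145],[0,0,0]],[[-0.0273,0,-0.0145],[0,0,0]],[[-0.0273,0,-0.0145],[0,0,0]],[[-0.0273,0,-0.0145],[0,0,0]],[[-0.0273,0,-0.0145],[0,0,0]],[[-0.0273,0,-0.0145],[0,0,0]],[[-0.0273,0,-0.0145],[0,0,0]],[[-0.0273,0,-0.0145],[0,0,0]],[[-0.0273,0,-0.0145],[0,0,0]],[[-0.0273,0,-0.0145],[0,0,0]],[[-0.0273,0,-0.0145],[0,0,0]],[[-0.0273,0,-0.0145],[0,0,0]],[[-0.0273,0,-0.0145],[0,0,0]],[[-0.0273,0,-0.0145],[0,0,0]],[[0,0,0],[0,0,0]],[[0,0,0],[0,0,0]],[[0,0,0],[0,0,0]],[[0,0,0],[0,0,0]]], "gripper": 0.07}}

```text
t: 3.2
eef_pos: [0.5676, -0.1756, 0.1999]
tool_rot: [0.575, -0.575, -0.411, 0.411]
contact_force: [-0.3, 0.4, 1.0]
gripper_width: 0.821
```

```bash
cat >> h.py <<'E'
from scipy.spatial.transform import Rotation as Rot
def plan(p,yaw):
    T=tool();a=np.radians(yaw);x=np.array([np.cos(a),np.sin(a),0]);y=np.array([0,0,-1.]);Rt=np.stack([x,y,np.cross(x,y)],1)
    print("turn deg",Rot.from_matrix(T[:3,:3].T@Rt).as_rotvec(degrees=True).round(2),"then shift mm",(Rt.T@(np.array(p)-T[:3,3])*1000).round(1), "now",T[:3,3].round(4),"yaw",np.degrees(np.arctan2(T[1,0],T[0,0])).round(2))
E
python3 - <<'E'
from h import *
print(get_obs()["q"].round(2))
T=tool();c=read_camera("wrist");save("w1",c);P=pts(c,T@np.array(c["hand_eye"]));np.savez("w1.npz",P=P,c=c["color"])
col=c["color"].astype(int);R,G,B=col[...,0],col[...,1],col[...,2]
m=(R-B>35)&(R>1.3*G)&(P[...,2]>.115)&(P[...,2]<.14);print(m.sum())
k,l,s,ce=cv2.connectedComponentsWithStats(m.astype(np.uint8));m=l==1+np.argmax(s[1:,4])
X=P[m];print(np.median(X[:,2]));mu=X[:,:2].mean(0);d=np.linalg.svd(X[:,:2]-mu,full_matrices=False)[2];print(mu,d)
p=(X[:,:2]-mu)@d.T
for a in np.arange(-.085,.085,.01):
    s=p[(p[:,0]>=a)&(p[:,0]<a+.01)]
    if len(s)>3:print(round(a,3),len(s),(np.percentile(s[:,1],[1,99])*1000).round(1))
E
```

```text
[-0.08  0.35  0.35  1.77 -0.14  1.04  1.57]
9611
0.12657725658964927
[ 0.56914782 -0.17753738] [[ 0.94761976 -0.31940068]
 [-0.31940068 -0.94761976]]
-0.065 423 [-15.1  15. ]
-0.055 770 [-20.   19.7]
-0.045 835 [-21.6  21.1]
-0.035 796 [-21.8  21.5]
-0.025 786 [-21.2  21.8]
-0.015 746 [-21.3  21.3]
-0.005 724 [-21.6  21.7]
0.005 704 [-21.8  21.2]
0.015 676 [-21.1  21.6]
0.025 655 [-21.3  21.3]
0.035 367 [-19.8  19.1]
0.045 324 [-11.5  11.7]
0.055 575 [-19.5  20.2]
0.065 506 [-24.9  24.8]
0.075 40 [-22.   20.7]
```

View pics/w1.png

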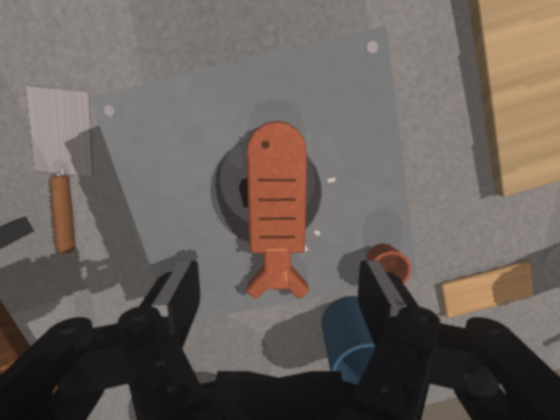

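The wrist view agrees with the top view. The fish is centred in the picture, head at (275,130), tail at (278,290), and its origin is at about (0.566, -0.176). I'll descend and grip it.

Request:
{"fn": "play_rows", "kwargs": {"increments": [[[-0.0013,0.015,0.0014],[0,0,0]],[[0,0.02,0],[0,0,0]],[[0,0.02,0],[0,0,0]],[[0,0.015,0],[0,0,0]],[[0,0.01,0],[0,0,0]],[[0,0.006,0],[0,0,0]],[[0,0.004,0],[0,0,0]],[[0,0,0],[0,0,0]],[[0,0,0],[0,0,0]]]}}

```text
t: 4.0
eef_pos: [0.5663, -0.1781, 0.1106]
tool_rot: [-0.575, 0.576, 0.411, -0.411]
contact_force: [0.6, -0.1, 0.5]
gripper_width: 0.821
```

Request:
{"fn": "play_rows", "kwargs": {"increments": [[[0,0,0],[0,0,0]],[[0,0,0],[0,0,0]],[[0,0,0],[0,0,0]],[[0,0,0],[0,0,0]],[[0,0,0],[0,0,0]],[[0,0,0],[0,0,0]],[[0,0,0],[0,0,0]],[[0,0,0],[0,0,0]]], "gripper": 0.03, "grip_force": 30}}

```text
t: 4.67
eef_pos: [0.5657, -0.1781, 0.11]
tool_rot: [0.576, -0.576, -0.411, 0.411]
contact_force: [0.4, 0.5, 0.2]
gripper_width: 0.351
```

```bash
python3 - <<'E'
from h import *
T=tool();c=read_camera("wrist");save("w2",c);P=pts(c,T@np.array(c["hand_eye"]))
E
```

```text
(no output)
```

View pics/w2.png

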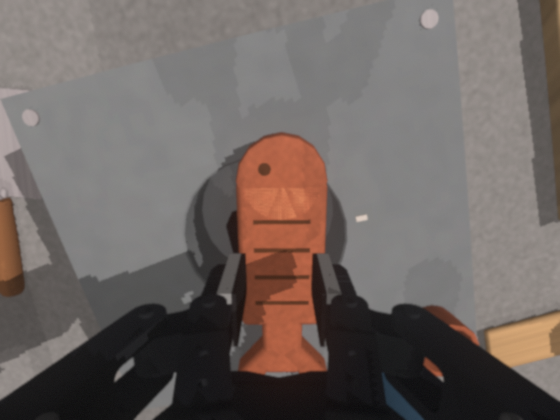

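```bash
python3 - <<'E'
from h import *
T=tool();c=read_camera("wrist");H=np.array(c["hand_eye"]);Pt=pts(c,H);P=pts(c,T@H)
Hi=np.linalg.inv(H);K=np.array(c["intrinsics"])
for q in [(0,0,0),(.015,0,0),(-.015,0,0),(.015,-.019,0),(-.015,-.019,0),(.015,-.03,0)]:
    X=Hi[:3,:3]@np.array(q)+Hi[:3,3];print(q,cv2.projectPoints(X.reshape(1,1,3),np.zeros(3),np.zeros(3),K,np.array(c["dist_coeffs"]))[0].ravel().round())
for v,u in [(256,238),(262,238),(270,238),(256,320),(262,320),(270,320),(290,325),(310,330),(220,280),(265,280),(300,280),(250,200)]:
    print(v,u,(Pt[v,u]*1000).round(1),(P[v,u]*1000).round(1))
print(get_obs()["gripper_width"])
E
```

```text
(0, 0, 0) [278. 243.]
(0.015, 0, 0) [306. 243.]
(-0.015, 0, 0) [251. 243.]
(0.015, -0.019, 0) [309. 258.]
(-0.015, -0.019, 0) [248. 258.]
(0.015, -0.03, 0) [310. 269.]
256 238 [-17.4 -39.2  10.8] [ 549.9 -191.   149.1]
262 238 [-16.7 -45.   10.7] [ 550.1 -190.4  154.9]
270 238 [-15.9 -52.3  10.9] [ 550.3 -189.6  162.2]
256 320 [ 17.8 -40.5  11.4] [ 560.8 -157.5  150.5]
262 320 [ 17.2 -45.9  11.2] [ 560.8 -158.2  155.9]
270 320 [ 16.4 -53.4  11.4] [ 560.3 -158.9  163.3]
290 325 [ 16.4 -68.1  11.3] [ 560.4 -158.9  178. ]
310 330 [ 17.3 -75.    7.8] [ 564.  -159.2  185. ]
220 280 [  0.8 -18.3  19.9] [ 547.2 -170.8  128.2]
265 280 [  0.8 -16.6  -4.9] [ 570.7 -178.9  126.5]
300 280 [  0.9 -16.6 -25.2] [ 589.9 -185.5  126.6]
250 200 [-48.2  19.2 -12.7] [ 562.1 -227.8   90.7]
0.34965094382672673
```

```bash
python3 - <<'E'
from h import *
c=read_camera("wrist");H=np.array(c["hand_eye"]);Pt=pts(c,H)
for u in (225,235,242,314,322,332):
    print(u,[(v,*(int(x) for x in (Pt[v,u]*1000).round())) for v in range(220,270,5)])
m=(abs(Pt[...,2])<14)&(abs(Pt[...,0])<45)&(Pt[...,1]>-60)&(Pt[...,1]<-18)&(abs(Pt[...,0])>5)
v,u=np.where(m);print(m.sum(),v.min());x=Pt[m];o=np.argsort(-x[:,1])[:15];print((x[o]*1000).round(),v[o],u[o])
E
```

```text
225 [(220, -36, 46, -3), (225, -36, 46, -6), (230, -36, 45, -9), (235, -37, 46, -14), (240, -37, 46, -17), (245, -37, 45, -21), (250, -37, 45, -24), (255, -38, 46, -29), (260, -37, 40, -30), (265, -23, -41, 7)]
235 [(220, -24, 9, 11), (225, -24, 5, 9), (230, -24, 5, 6), (235, -24, 5, 3), (240, -24, 5, 0), (245, -25, 5, -3), (250, -25, 6, -7), (255, -19, -39, 11), (260, -18, -44, 11), (265, -18, -48, 11)]
242 [(220, -18, -16, 19), (225, -18, -17, 17), (230, -18, -17, 14), (235, -18, -16, 11), (240, -18, -17, 9), (245, -18, -17, 6), (250, -18, -17, 4), (255, -16, -39, 11), (260, -15, -44, 11), (265, -15, -46, 10)]
314 [(220, 17, -17, 19), (225, 17, -17, 17), (230, 18, -16, 14), (235, 18, -17, 12), (240, 18, -17, 9), (245, 18, -17, 6), (250, 18, -17, 4), (255, 15, -39, 11), (260, 15, -42, 10), (265, 15, -44, 9)]
322 [(220, 21, -17, 19), (225, 21, -16, 17), (230, 22, -16, 14), (235, 22, -16, 11), (240, 22, -17, 9), (245, 22, -15, 5), (250, 22, -16, 3), (255, 19, -39, 11), (260, 18, -43, 11), (265, 18, -48, 11)]
332 [(220, 36, 42, -1), (225, 35, 38, -3), (230, 35, 36, -6), (235, 35, 33, -8), (240, 34, 30, -10), (245, 34, 24, -11), (250, 33, 19, -13), (255, 32, 15, -14), (260, 32, 10, -15), (265, 23, -39, 6)]Traceback (most recent call last):
  File "<stdin>", line 6, in <module>
    return umr_minimum(a, axis, None, out, keepdims, initial, where)
ValueError: zero-size array to reduction operation minimum which has no identity
```

The depth image shows the real fingertips about 37 mm behind the reported TCP. They closed just above the fish, so nothing was touched. I'll open, lower carefully, and measure the tips again.

Request:
{"fn": "play_rows", "kwargs": {"increments": [[[0,0,0],[0,0,0]],[[0,0,0],[0,0,0]],[[0,0,0],[0,0,0]],[[0,0,0],[0,0,0]],[[0,0,0],[0,0,0]],[[0,0,0],[0,0,0]],[[0,0.01,0],[0,0,0]],[[0,0.01,0],[0,0,0]],[[0,0.008,0],[0,0,0]],[[0,0,0],[0,0,0]]], "gripper": 0.06}}

```text
t: 5.65
eef_pos: [0.564, -0.1775, 0.0794]
tool_rot: [0.577, -0.574, -0.41, 0.412]
contact_force: [-0.0, -0.4, -0.5]
gripper_width: 0.705
```

```bash
cat >> h.py <<'E'
def tips():
    T=tool();c=read_camera("wrist");H=np.array(c["hand_eye"]);P=pts(c,H)
    m=(abs(P[...,2]-11)<999)&(P[...,2]>0.005)&(P[...,2]<.014)&(abs(P[...,0])<.06)&(P[...,1]<-.025)&(P[...,1]>-.07)
    for s in (1,-1):
        x=P[m&(P[...,0]*s>0)]
        if len(x):print("side",s,len(x),"tip y mm",(np.percentile(x[:,1],[90,98,99.5])*1000).round(1),"inner x",(np.percentile(x[:,0]*s,[2,50])*1000).round(1))
    o=get_obs();print("w",o["gripper_width"]*85.4,o["eef_pos"].round(4),o["contact_force"].round(1));return c,T,P
E
python3 - <<'E'
from h import *
tips()
E
```

```text
side 1 3366 tip y mm [-31.1 -30.2 -27.4] inner x [ 1.5 33.4]
side -1 2714 tip y mm [-31.2 -27.  -25.3] inner x [ 0.9 30.7]
w 59.91847289717685 [ 0.5646 -0.1778  0.0803] [-0.4  0.1 -0.4]
```

```bash
python3 - <<'E'
from h import *
c=read_camera("wrist");P=pts(c,np.array(c["hand_eye"]))
for u in list(range(195,235,6))+list(range(325,365,6)):
    l=[(v,*(int(x) for x in (P[v,u]*1000).round())) for v in range(225,300,4) if P[v,u,1]<-.036]
    print(u,l[:2])
for _ in range(4):print(get_obs()["eef_pos"].round(4))
E
```

```text
195 [(261, -35, -45, 11), (265, -34, -49, 11)]
201 [(261, -32, -45, 11), (265, -32, -48, 11)]
207 [(261, -30, -43, 10), (265, -30, -44, 9)]
213 []
219 []
225 [(253, 0, -175, 74)]
231 [(225, -19, -46, 27), (229, -19, -46, 26)]
325 [(225, 19, -46, 27), (229, 19, -46, 26)]
331 [(225, 21, -46, 27), (229, 21, -46, 26)]
337 []
343 []
349 [(261, 30, -42, 10), (265, 30, -42, 8)]
355 [(261, 32, -44, 11), (265, 31, -48, 11)]
361 [(261, 34, -45, 11), (265, 34, -48, 11)]
[ 0.5652 -0.178   0.0811]
[ 0.5652 -0.178   0.0811]
[ 0.5652 -0.178   0.0811]
[ 0.5652 -0.178   0.0811]
```

Request:
{"fn": "play_rows", "kwargs": {"increments": [[[0.001,0.005,0],[0,0,0]],[[0,0.003,0],[0,0,0]],[[0,0,0],[0,0,0]],[[0,0,0],[0,0,0]]]}}

```text
t: 6.08
eef_pos: [0.5662, -0.1771, 0.074]
tool_rot: [-0.576, 0.576, 0.411, -0.411]
contact_force: [0.2, -1.1, 0.9]
gripper_width: 0.701
```

Request:
{"fn": "play_rows", "kwargs": {"increments": [[[0,0,0],[0,0,0]],[[0,0,0],[0,0,0]],[[0,0,0],[0,0,0]],[[0,0,0],[0,0,0]],[[0,0,0],[0,0,0]],[[0,0,0],[0,0,0]],[[0,0,0],[0,0,0]]], "gripper": 0.03}}

```text
t: 6.67
eef_pos: [0.5663, -0.1771, 0.0743]
tool_rot: [-0.575, 0.576, 0.411, -0.411]
contact_force: [0.4, 1.2, 5.1]
gripper_width: 0.509
```

Gripped at 43.5 mm. Next I lift it and carry it to the board.

Request:
{"fn": "play_rows", "kwargs": {"increments": [[[0,-0.005,0],[0,0,0]],[[0,-0.01,0],[0,0,0]],[[0,-0.015,0],[0,0,0]],[[0,-0.015,0],[0,0,0]],[[0,-0.015,0],[0,0,0]],[[0,-0.01,0],[0,0,0]],[[0,0,0],[0,0,0]],[[0,0,0],[0,0,0]]]}}

```text
t: 7.33
eef_pos: [0.5662, -0.1772, 0.1443]
tool_rot: [-0.575, 0.576, 0.411, -0.41]
contact_force: [0.6, -0.2, -1.3]
gripper_width: 0.508
```

Request:
{"fn": "play_rows", "kwargs": {"increments": [[[0.0113,0,0.0047],[0,0,0]],[[0.0226,0,0.0094],[0,0,0]],[[0.0226,0,0.0094],[0,0,0]],[[0.0226,0,0.0094],[0,0,0]],[[0.0226,0,0.0094],[0,0,0]],[[0.0226,0,0.0094],[0,0,0]],[[0.0226,0,0.0094],[0,0,0]],[[0.0226,0,0.0094],[0,0,0]],[[0.0226,0,0.0094],[0,0,0]],[[0.0226,0,0.0094],[0,0,0]],[[0.0226,0,0.0094],[0,0,0]],[[0.0226,0,0.0094],[0,0,0]],[[0.0226,0,0.0094],[0,0,0]],[[0.0226,0,0.0094],[0,0,0]],[[0.0113,0,0.0047],[0,0,0]],[[0,0,0],[0,0,0]],[[0,0,0],[0,0,0]]]}}

```text
t: 8.75
eef_pos: [0.5438, 0.165, 0.1432]
tool_rot: [-0.575, 0.575, 0.411, -0.412]
contact_force: [-0.6, -0.5, -1.9]
gripper_width: 0.509
```

```bash
python3 - <<'E'
from h import *
o=get_obs();print(o["eef_pos"],o["contact_force"],o["gripper_width"]*85.4,o["t"])
T=tool();c=read_camera("wrist");save("w3",c);P=pts(c,T@np.array(c["hand_eye"]));Pt=pts(c,np.array(c["hand_eye"]))
col=c["color"].astype(int);R,G,B=col[...,0],col[...,1],col[...,2]
m=(R-B>35)&(R>1.3*G)&(P[...,2]>.13)
X=Pt[m];print(m.sum(),(np.percentile(X,[1,50,99],axis=0)*1000).round(1))
A=np.c_[X[:,0],X[:,2],np.ones(len(X))];print(np.linalg.lstsq(A,X[:,1],rcond=None)[0])
E
```

```text
[0.54377915 0.16496461 0.14324831] [-0.60012341 -0.52971287 -1.87698258] 43.455554295503724 8.75
23761 [[-20.9 -53.9 -37.9]
 [  0.2 -52.3  16.8]
 [ 21.  -49.2  59.7]]
[-0.0038614  -0.03853251 -0.05232652]
```

Request:
{"fn": "play_rows", "kwargs": {"increments": [[[0,0.01,0],[0,0,0]],[[0,0.02,0],[0,0,0]],[[0,0.025,0],[0,0,0]],[[0,0.025,0],[0,0,0]],[[0,0.025,0],[0,0,0]],[[0,0.02,0],[0,0,0]],[[0,0.012,0],[0,0,0]],[[0,0.008,0],[0,0,0]],[[0,0.005,0],[0,0,0]],[[0,0.003,0],[0,0,0]],[[0,0.002,0],[0,0,0]],[[0,0,0],[0,0,0]],[[0,0,0],[0,0,0]]]}}

```text
t: 9.88
eef_pos: [0.5452, 0.1651, -0.0103]
tool_rot: [-0.576, 0.576, 0.411, -0.41]
contact_force: [0.0, -0.3, -1.3]
gripper_width: 0.511
```

Request:
{"fn": "play_rows", "kwargs": {"increments": [[[0,0.001,0],[0,0,0]],[[0,0.001,0],[0,0,0]],[[0,0.001,0],[0,0,0]],[[0,0,0],[0,0,0]]]}}

```text
t: 10.22
eef_pos: [0.5445, 0.1649, -0.014]
tool_rot: [0.576, -0.576, -0.411, 0.411]
contact_force: [0.1, -0.3, -2.6]
gripper_width: 0.508
```

Request:
{"fn": "play_rows", "kwargs": {"increments": [[[0,0.001,0],[0,0,0]],[[0,0.001,0],[0,0,0]],[[0,0.001,0],[0,0,0]],[[0,0,0],[0,0,0]],[[0,0,0],[0,0,0]]]}}

```text
t: 10.63
eef_pos: [0.5447, 0.1649, -0.0152]
tool_rot: [0.576, -0.575, -0.411, 0.411]
contact_force: [-5.9, -1.5, 19.3]
gripper_width: 0.507
```

Request:
{"fn": "play_rows", "kwargs": {"increments": [[[0,-0.001,0],[0,0,0]],[[0,0,0],[0,0,0]],[[0,0,0],[0,0,0]]]}}

```text
t: 10.88
eef_pos: [0.5448, 0.1649, -0.0151]
tool_rot: [0.576, -0.576, -0.411, 0.411]
contact_force: [-3.3, -0.1, 11.0]
gripper_width: 0.508
```

Request:
{"fn": "play_rows", "kwargs": {"increments": [[[0,0,0],[0,0,0]],[[0,0,0],[0,0,0]],[[0,0,0],[0,0,0]],[[0,0,0],[0,0,0]],[[0,0,0],[0,0,0]],[[0,-0.01,0],[0,0,0]],[[0,-0.02,0],[0,0,0]],[[0,-0.03,0],[0,0,0]],[[0,-0.04,0],[0,0,0]],[[0,-0.04,0],[0,0,0]],[[0,-0.03,0],[0,0,0]],[[0,-0.01,0],[0,0,0]],[[0,0,0],[0,0,0]],[[0,0,0],[0,0,0]]], "gripper": 0.062}}

```text
t: 12.05
eef_pos: [0.5444, 0.1649, 0.1642]
tool_rot: [0.576, -0.576, -0.411, 0.41]
contact_force: [0.2, 0.0, -0.6]
gripper_width: 0.725
```

```bash
python3 - <<'E'
from h import *
o=get_obs();print(o["eef_pos"],o["contact_force"],o["gripper_width"]*85.4,o["t"])
c=read_camera("top");save("top2",c);P=np.median([pts(c)]+[pts(read_camera("top")) for _ in range(4)],0)
col=c["color"].astype(int);R,G,B=col[...,0],col[...,1],col[...,2]
v,u=np.mgrid[:420,:560]
m=(R-B>45)&(R>1.35*G)&(u>180)&(u<270)&(v>222)&(v<300);X=P[m];print(m.sum(),X.mean(0),(np.percentile(X,[1,50,99],axis=0)*1000).round())
cv2.imwrite("pics/crop2.png",cv2.resize(cv2.imread("pics/top2.png")[185:300,160:400],None,fx=3.3,fy=3.3,interpolation=3))
E
```

```text
[0.54441188 0.16489273 0.16419282] [ 0.1757671   0.03085017 -0.56665563] 61.902896975606915 12.05
161 [0.59275159 0.14423932 0.03517914] [[520. 119.  20.]
 [600. 145.  34.]
 [626. 161.  39.]]
```

View pics/crop2.png

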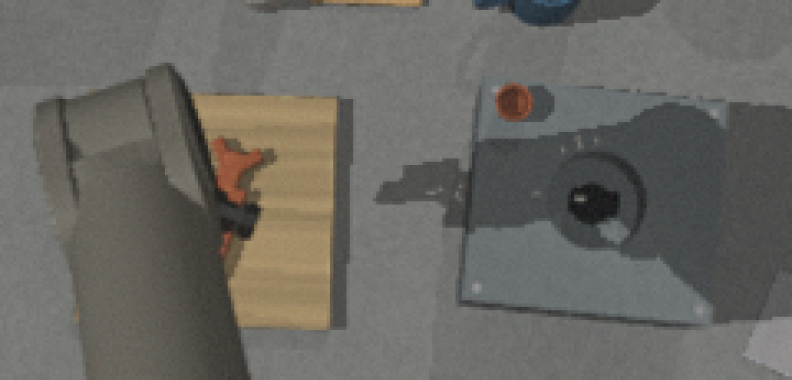

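The fish is lying on the board with its top at 34 mm, next to nothing. The knob's dash, at crop pixel (577,200), points to world +y, so the box's yaw is about -6°. Next I move above the recess.

Request:
{"fn": "play_rows", "kwargs": {"increments": [[[0,0,0],[0,7,0]],[[0,0,0],[0,7,0]],[[0,0,0],[0,7,0]],[[0,0,0],[0,7,0]],[[0,0,0],[0,7,0]],[[0,0,0],[0,7,0]],[[0,0,0],[0,7,0]],[[0,0,0],[0,7,0]],[[0,0,0],[0,7,0]],[[0,0,0],[0,7,0]],[[0,0,0],[0,7,0]],[[0,0,0],[0,0,0]]], "gripper": 0.028}}

```text
t: 13.3
eef_pos: [0.544, 0.1648, 0.163]
tool_rot: [-0.706, 0.707, -0.039, 0.038]
contact_force: [0.1, 0.5, 0.5]
gripper_width: 0.332
```

Request:
{"fn": "play_rows", "kwargs": {"increments": [[[0.0037,0,-0.0248],[0,0,0]],[[0.0037,0,-0.0248],[0,0,0]],[[0.0037,0,-0.0248],[0,0,0]],[[0.0037,0,-0.0248],[0,0,0]],[[0.0037,0,-0.0248],[0,0,0]],[[0.0037,0,-0.0248],[0,0,0]],[[0.0037,0,-0.0248],[0,0,0]],[[0.0037,0,-0.0248],[0,0,0]],[[0.0037,0,-0.0248],[0,0,0]],[[0.0037,0,-0.0248],[0,0,0]],[[0.0037,0,-0.0248],[0,0,0]],[[0.0037,0,-0.0248],[0,0,0]],[[0.0037,0,-0.0248],[0,0,0]],[[0.0037,0,-0.0248],[0,0,0]],[[0,0,0],[0,0,0]],[[0,0,0],[0,0,0]],[[0,0,0],[0,0,0]]]}}

```text
t: 14.72
eef_pos: [0.5597, -0.1852, 0.1633]
tool_rot: [0.706, -0.706, 0.036, -0.036]
contact_force: [0.3, -0.2, -0.3]
gripper_width: 0.327
```

```bash
python3 - <<'E'
from h import *
o=get_obs();print(o["eef_pos"],o["q"].round(2),o["torque"],o["gripper_width"]*85.4,o["t"])
c,T,Pt=tips();save("w4",c);P=Pt@T[:3,:3].T+T[:3,3];np.savez("w4.npz",P=P,c=c["color"])
g=c["color"].max(2)
m=(P[...,2]>.097)&(P[...,2]<.107)&(g<70)
k,l,s,ce=cv2.connectedComponentsWithStats(m.astype(np.uint8));print(s[1:][s[1:,4]>50])
X=P[m][:,:2];r=cv2.minAreaRect((X[abs(X-[.56,-.185]).max(1)<.04]*1000).astype(np.float32));print("knob",r)
# box top rect and recess circle
m=(abs(P[...,2]-.11)<.004)
v,u=np.where(m&(np.hypot(P[...,0]-.56,P[...,1]+.185)<.06))
X=P[v,u][:,:2]; 
# inner edge: per angle min radius
best=np.array([.56,-.185])
for _ in range(5):
    d=X-best;a=np.degrees(np.arctan2(d[:,1],d[:,0]));rr=np.hypot(*d.T);E=[]
    for t in range(-180,180,6):
        s=(a>=t)&(a<t+6)
        if s.sum()>8:
            i=np.where(s)[0];j=i[np.argsort(rr[i])[2]];E.append(X[j])
    E=np.array(E);A=np.c_[2*E,np.ones(len(E))];sol=np.linalg.lstsq(A,(E**2).sum(1),rcond=None)[0];best=sol[:2]
print("recess",best,np.sqrt(sol[2]+best@best),len(E))
E
```

```text
[ 0.55965841 -0.18519776  0.16333316] [-0.25  0.43  0.61  1.83 -0.29  0.97  0.38] [-0.01188764  0.01975034 -0.01340913] 27.965919294768025 14.7167
side 1 1344 tip y mm [-41.5 -36.9 -35.6] inner x [13.9 18.2]
side -1 1368 tip y mm [-41.6 -36.8 -35.3] inner x [14.  18.2]
w 27.984419861148556 [ 0.5598 -0.1845  0.1634] [ 0.2  0.9 -0.1]
[[ 265  178   29   59 1452]
 [ 217  193    9   41   95]]
knob ((550.71142578125, -184.0395965576172), (50.24463653564453, 59.9193115234375), 13.636412620544434)
recess [ 0.55978238 -0.18373562] 0.0429774006149715 56
```

View pics/w4.png

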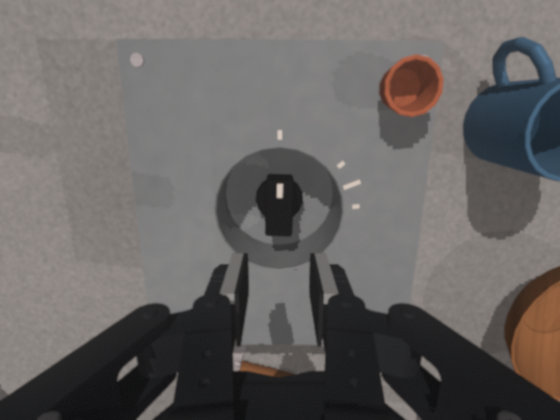

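```bash
python3 - <<'E'
from h import *
d=np.load("w4.npz");P=d["P"];g=d["c"].max(2)
m=((P[...,2]>.099)&(P[...,2]<.107)&(g<70)).astype(np.uint8);m[:,:255]=0;m[:,305:]=0;m[:170]=0;m[245:]=0
m=m>0;X=P[m];print(m.sum(),np.median(X[:,2]));r=cv2.minAreaRect((X[:,:2]*1000).astype(np.float32));print(r)
w=(d["c"].min(2)>140);w[:,:270]=0;w[:,290:]=0;w[:180]=0;w[205:]=0;print("mark",P[w].mean(0))
plan([.5598,-.1840,.115],-6)
for p in np.percentile(X[:,0],[1,50,99]),np.percentile(X[:,1],[1,50,99]):print(p)
E
```

```text
1437 0.10446842189683159
((559.9996337890625, -183.9095001220703), (42.35850143432617, 19.978958129882812), 82.94612121582031)
mark [ 0.56181802 -0.16974501  0.10530835]
turn deg [-0.04  0.19 -0.06] then shift mm [-0.1 48.4  0.5] now [ 0.5598 -0.1845  0.1634] yaw -5.81
[0.54945599 0.55955976 0.57117099]
[-0.2039811  -0.18374235 -0.16273393]
```

```bash
python3 - <<'E'
from h import *
T=tool();c=read_camera("wrist");P=pts(c,np.array(c["hand_eye"]))
m=(P[...,1]<-.03)&(P[...,1]>-.15)&(abs(P[...,2])<.03);X=P[m]*1000
for a in range(14,70,4):
    s=X[(abs(X[:,0])>=a)&(abs(X[:,0])<a+4)]
    if len(s):print(a,len(s),np.percentile(s[:,1],[99,90,50]).round())
E
```

```text
14 6295 [-37. -53. -99.]
18 4482 [ -40.  -64. -106.]
22 2238 [-40. -49. -85.]
26 727 [-42. -49. -79.]
30 1640 [-74. -78. -86.]
34 3124 [-77. -83. -88.]
38 4148 [-79. -86. -94.]
42 6425 [ -81.  -88. -104.]
46 4866 [ -85.  -91. -111.]
50 2689 [ -93.  -99. -111.]
54 1994 [-102. -106. -114.]
58 730 [-109. -112. -116.]
62 1 [-116. -116. -116.]
```

Request:
{"fn": "play_rows", "kwargs": {"increments": [[[0,0.015,0.0005],[0,1.2,0]],[[0,0.015,0],[0,0,0]],[[0,0.015,0],[0,0,0]],[[0,0.015,0],[0,0,0]],[[0,0,0],[0,0,0]],[[0,0,0],[0,0,0]],[[0,0,0],[0,0,0]]], "gripper": 0.027}}

```text
t: 15.4
eef_pos: [0.5605, -0.1849, 0.1047]
tool_rot: [-0.706, 0.706, -0.044, 0.044]
contact_force: [0.1, 0.2, -0.3]
gripper_width: 0.32
```

```bash
python3 - <<'E'
from h import *
c,T,Pt=tips();P=Pt@T[:3,:3].T+T[:3,3];g=c["color"].max(2)
m=(P[...,2]>.099)&(P[...,2]<.1065)&(g<70)&(np.hypot(P[...,0]-.56,P[...,1]+.184)<.026)
X=P[m];print(m.sum(),np.median(X[:,2]));print(cv2.minAreaRect((X[:,:2]*1000).astype(np.float32)))
plan([.5600,-.1839,.05],-7.05)
E
```

```text
side 1 1342 tip y mm [-41.5 -37.1 -35.8] inner x [13.4 17.7]
side -1 1351 tip y mm [-41.4 -37.2 -36. ] inner x [13.5 17.8]
w 26.903876118270396 [ 0.5608 -0.1851  0.105 ] [ 0.4 -0.9 -0.2]
2383 0.10450717641677945
((559.8841552734375, -183.74452209472656), (42.500465393066406, 20.04753303527832), 83.8529281616211)
turn deg [-0.   -0.08  0.09] then shift mm [-0.9 55.   1.1] now [ 0.5608 -0.1851  0.105 ] yaw -7.13
```

Request:
{"fn": "play_rows", "kwargs": {"increments": [[[-0.0009,0.01,0.0011],[0,-0.4,0]],[[0,0.015,0],[0,0,0]],[[0,0.015,0],[0,0,0]],[[0,0.01,0],[0,0,0]],[[0,0.005,0],[0,0,0]],[[0,0,0],[0,0,0]],[[0,0,0],[0,0,0]],[[0,0,0],[0,0,0]]]}}

```text
t: 16.12
eef_pos: [0.5597, -0.1845, 0.0496]
tool_rot: [-0.706, 0.706, -0.041, 0.042]
contact_force: [-0.2, 0.5, 0.3]
gripper_width: 0.315
```

```bash
python3 - <<'E'
from h import *
o=get_obs();print(o["contact_force"],o["torque"]);plan([.5600,-.1839,.05],-6.9)
E
```

```text
[-0.15935856  0.48863369  0.30787253] [-0.03548447  0.00710823  0.06239129]
turn deg [0.01 0.11 0.06] then shift mm [ 0.2 -0.4  0.6] now [ 0.5597 -0.1845  0.0496] yaw -6.79
```

No contact, and the fingers are centred on the knob. I'll grip now.

Request:
{"fn": "play_rows", "kwargs": {"increments": [[[0,0,0.0005],[0,0,0]],[[0,0,0],[0,0,0]],[[0,0,0],[0,0,0]],[[0,0,0],[0,0,0]],[[0,0,0],[0,0,0]],[[0,0,0],[0,0,0]]], "gripper": 0.01, "grip_force": 30}}

```text
t: 16.62
eef_pos: [0.5598, -0.1841, 0.0494]
tool_rot: [-0.706, 0.706, -0.041, 0.042]
contact_force: [1.1, -1.4, 2.8]
gripper_width: 0.23
```

```bash
python3 - <<'E'
from h import *
o=get_obs();print(o["contact_force"],o["torque"],o["gripper_width"]*85.4);plan([.5600,-.1839,.05],-6.9)
E
```

```text
[ 1.09395908 -1.38155184  2.7603892 ] [-0.43699509 -0.20314323 -0.00964014] 19.634446157236898
turn deg [0.03 0.11 0.08] then shift mm [ 0.1 -0.6  0.2] now [ 0.5598 -0.1841  0.0494] yaw -6.79
```

Request:
{"fn": "play_rows", "kwargs": {"increments": [[[0,0.001,0],[0,0,0]],[[0,0.001,0],[0,0,0]],[[0,0.001,0],[0,0,0]],[[0,0.001,0],[0,0,0]],[[0,0,0],[0,0,0]],[[0,0,0],[0,0,0]]]}}

```text
t: 17.12
eef_pos: [0.5598, -0.1841, 0.0454]
tool_rot: [-0.706, 0.706, -0.042, 0.042]
contact_force: [0.6, -1.4, 6.9]
gripper_width: 0.227
```

```bash
python3 - <<'E'
from h import *
o=get_obs();print(o["contact_force"],o["torque"],o["gripper_width"]*85.4);plan([.5600,-.1839,.05],-6.9)
E
```

```text
[ 0.57413726 -1.39733976  6.88426069] [-0.43148229 -0.03119157 -0.04215095] 19.41347855896159
turn deg [0.02 0.11 0.07] then shift mm [ 0.2 -4.6  0.2] now [ 0.5598 -0.1841  0.0454] yaw -6.79
```

Request:
{"fn": "play_rows", "kwargs": {"increments": [[[0,0.001,0],[0,0,0]],[[0,0.001,0],[0,0,0]],[[0,0.001,0],[0,0,0]],[[0,0,0],[0,0,0]],[[0,0,0],[0,0,0]]]}}

```text
t: 17.53
eef_pos: [0.5599, -0.1841, 0.0427]
tool_rot: [-0.706, 0.706, -0.041, 0.042]
contact_force: [-0.3, -1.1, 9.1]
gripper_width: 0.225
```

```bash
python3 - <<'E'
from h import *
o=get_obs();print(o["contact_force"],o["torque"],o["joint_torque"][6]);plan([.5600,-.1839,.05],-6.9)
E
```

```text
[-0.28908655 -1.10658161  9.09630667] [-0.33859758  0.11873069 -0.00932935] 0.010357817227486521
turn deg [0.01 0.1  0.07] then shift mm [ 0.1 -7.3  0.2] now [ 0.5599 -0.1841  0.0427] yaw -6.8
```

Request:
{"fn": "play_rows", "kwargs": {"increments": [[[0,0,0],[0,2,0]],[[0,0,0],[0,2,0]],[[0,0,0],[0,2,0]],[[0,0,0],[0,2,0]],[[0,0,0],[0,0,0]]]}}

```text
t: 17.95
eef_pos: [0.5599, -0.1841, 0.0427]
tool_rot: [-0.701, 0.701, -0.091, 0.092]
contact_force: [-0.7, -1.9, 9.2]
gripper_width: 0.227
```

```bash
cat > s.py <<'E'
from h import *
o=get_obs();T=tool();print("F",o["contact_force"].round(1),"M",o["torque"].round(3),"j7",round(o["joint_torque"][6],3),"w",round(o["gripper_width"]*85.4,1),"pos",o["eef_pos"].round(4),"yaw",np.degrees(np.arctan2(T[1,0],T[0,0])).round(2),"t",o["t"])
E
python3 s.py
```

```text
F [-0.7 -1.9  9.2] M [-0.281  0.096 -0.087] j7 -0.327 w 19.4 pos [ 0.5599 -0.1841  0.0427] yaw -14.9 t 17.95
```

Request:
{"fn": "play_rows", "kwargs": {"increments": [[[0,0,0],[0,3,0]],[[0,0,0],[0,3,0]],[[0,0,0],[0,3,0]],[[0,0,0],[0,3,0]],[[0,0,0],[0,0,0]]]}}

```text
t: 18.37
eef_pos: [0.5599, -0.1841, 0.0427]
tool_rot: [-0.688, 0.688, -0.164, 0.165]
contact_force: [-0.7, -1.3, 10.0]
gripper_width: 0.228
```

```bash
python3 s.py
```

```text
F [-0.7 -1.3 10. ] M [-0.2    0.092 -0.105] j7 -0.509 w 19.5 pos [ 0.5599 -0.1841  0.0427] yaw -26.95 t 18.3667
```

Request:
{"fn": "play_rows", "kwargs": {"increments": [[[0,0,0],[0,3,0]],[[0,0,0],[0,3,0]],[[0,0,0],[0,3,0]],[[0,0,0],[0,3,0]],[[0,0,0],[0,0,0]]]}}

```text
t: 18.78
eef_pos: [0.5599, -0.1841, 0.0427]
tool_rot: [-0.667, 0.667, -0.235, 0.236]
contact_force: [-0.8, -1.1, 10.5]
gripper_width: 0.228
```

```bash
python3 s.py
```

```text
F [-0.8 -1.1 10.5] M [-0.23   0.098 -0.025] j7 -0.508 w 19.4 pos [ 0.5599 -0.1841  0.0427] yaw -38.95 t 18.7833
```

Request:
{"fn": "play_rows", "kwargs": {"increments": [[[0,0,0],[0,3,0]],[[0,0,0],[0,3,0]],[[0,0,0],[0,3,0]],[[0,0,0],[0,3,0]],[[0,0,0],[0,0,0]]]}}

```text
t: 19.2
eef_pos: [0.5598, -0.1841, 0.0426]
tool_rot: [0.638, -0.638, 0.304, -0.305]
contact_force: [-0.4, -1.3, 10.5]
gripper_width: 0.221
```

```bash
python3 s.py; python3 - <<'E'
from h import *
c=read_camera("wrist");save("w5",c)
E
```

```text
F [-0.4 -1.3 10.5] M [-0.247  0.031 -0.014] j7 -0.508 w 18.9 pos [ 0.5598 -0.1841  0.0426] yaw -50.95 t 19.2
```

View pics/w5.png

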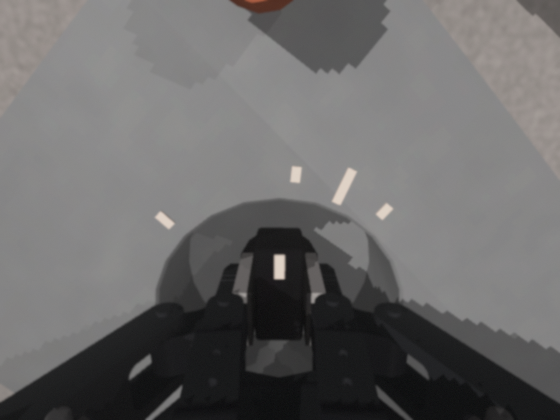

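Request:
{"fn": "play_rows", "kwargs": {"increments": [[[0,0,0],[0,1,0]],[[0,0,0],[0,1,0]],[[0,0,0],[0,1,0]],[[0,0,0],[0,1,0]],[[0,0,0],[0,0,0]]]}}

```text
t: 19.67
eef_pos: [0.5599, -0.1841, 0.0427]
tool_rot: [0.628, -0.628, 0.325, -0.326]
contact_force: [-0.1, -1.5, 9.2]
gripper_width: 0.228
```

```bash
python3 s.py
```

```text
F [-0.1 -1.5  9.2] M [-0.31   0.071 -0.044] j7 -0.148 w 19.5 pos [ 0.5599 -0.1841  0.0427] yaw -54.85 t 19.6667
```

Request:
{"fn": "play_rows", "kwargs": {"increments": [[[0,0,0],[0,1,0]],[[0,0,0],[0,1,0]],[[0,0,0],[0,0,0]]]}}

```text
t: 19.92
eef_pos: [0.5599, -0.1841, 0.0427]
tool_rot: [0.622, -0.622, 0.336, -0.337]
contact_force: [-1.1, -1.7, 9.6]
gripper_width: 0.229
```

```bash
python3 s.py
```

```text
F [-1.1 -1.7  9.6] M [-0.256  0.018 -0.06 ] j7 -0.146 w 19.6 pos [ 0.5599 -0.1841  0.0427] yaw -56.85 t 19.9167
```

Request:
{"fn": "play_rows", "kwargs": {"increments": [[[0,0,0],[0,1,0]],[[0,0,0],[0,1,0]],[[0,0,0],[0,0,0]]], "grip_force": 22}}

```text
t: 20.17
eef_pos: [0.5599, -0.1841, 0.0427]
tool_rot: [0.616, -0.616, 0.347, -0.348]
contact_force: [-0.8, -1.6, 9.8]
gripper_width: 0.224
```

```bash
python3 s.py
```

```text
F [-0.8 -1.6  9.8] M [-0.238  0.046 -0.036] j7 -0.146 w 19.2 pos [ 0.5599 -0.1841  0.0427] yaw -58.85 t 20.1667
```

Request:
{"fn": "play_rows", "kwargs": {"increments": [[[0,0,0],[0,1,0]],[[0,0,0],[0,1,0]],[[0,0,0],[0,0,0]]]}}

```text
t: 20.42
eef_pos: [0.5599, -0.1841, 0.0427]
tool_rot: [0.61, -0.61, 0.358, -0.359]
contact_force: [-0.4, -1.1, 10.2]
gripper_width: 0.229
```

```bash
python3 s.py
```

```text
F [-0.4 -1.1 10.2] M [-0.254  0.141 -0.057] j7 -0.146 w 19.5 pos [ 0.5599 -0.1841  0.0427] yaw -60.85 t 20.4167
```

Request:
{"fn": "play_rows", "kwargs": {"increments": [[[0,0,0],[0,1,0]],[[0,0,0],[0,1,0]],[[0,0,0],[0,0,0]]]}}

```text
t: 20.67
eef_pos: [0.5599, -0.1841, 0.0427]
tool_rot: [0.604, -0.603, 0.368, -0.369]
contact_force: [0.2, -1.1, 10.0]
gripper_width: 0.23
```

```bash
python3 s.py
```

```text
F [ 0.2 -1.1 10. ] M [-0.222  0.047 -0.08 ] j7 -0.146 w 19.7 pos [ 0.5599 -0.1841  0.0427] yaw -62.85 t 20.6667
```

Request:
{"fn": "play_rows", "kwargs": {"increments": [[[0,0,0],[0,1,0]],[[0,0,0],[0,1,0]],[[0,0,0],[0,0,0]]]}}

```text
t: 20.92
eef_pos: [0.5599, -0.1841, 0.0427]
tool_rot: [0.597, -0.597, 0.379, -0.38]
contact_force: [-0.3, -1.1, 9.6]
gripper_width: 0.226
```

```bash
python3 s.py
```

```text
F [-0.3 -1.1  9.6] M [-0.249  0.092 -0.035] j7 -0.146 w 19.3 pos [ 0.5599 -0.1841  0.0427] yaw -64.85 t 20.9167
```

Request:
{"fn": "play_rows", "kwargs": {"increments": [[[0,0,0],[0,1,0]],[[0,0,0],[0,1,0]],[[0,0,0],[0,0,0]]]}}

```text
t: 21.17
eef_pos: [0.5599, -0.1841, 0.0427]
tool_rot: [0.59, -0.59, 0.389, -0.39]
contact_force: [0.5, -0.5, 9.4]
gripper_width: 0.225
```

```bash
python3 s.py
```

```text
F [ 0.5 -0.5  9.4] M [-0.261  0.072 -0.04 ] j7 -0.146 w 19.2 pos [ 0.5599 -0.1841  0.0427] yaw -66.85 t 21.1667
```

Request:
{"fn": "play_rows", "kwargs": {"increments": [[[0,0,0],[0,1,0]],[[0,0,0],[0,1,0]],[[0,0,0],[0,0,0]]]}}

```text
t: 21.42
eef_pos: [0.5599, -0.1841, 0.0427]
tool_rot: [0.583, -0.583, 0.399, -0.4]
contact_force: [-0.3, -0.7, 9.5]
gripper_width: 0.225
```

```bash
python3 s.py
```

```text
F [-0.3 -0.7  9.5] M [-0.261  0.041 -0.033] j7 -0.147 w 19.2 pos [ 0.5599 -0.1841  0.0427] yaw -68.85 t 21.4167
```

Request:
{"fn": "play_rows", "kwargs": {"increments": [[[0,0,0],[0,1,0]],[[0,0,0],[0,1,0]],[[0,0,0],[0,0,0]]]}}

```text
t: 21.67
eef_pos: [0.5599, -0.1841, 0.0427]
tool_rot: [0.576, -0.576, 0.409, -0.41]
contact_force: [-0.7, -1.2, 10.1]
gripper_width: 0.227
```

```bash
python3 s.py
```

```text
F [-0.7 -1.2 10.1] M [-0.265  0.076 -0.019] j7 -0.147 w 19.4 pos [ 0.5599 -0.1841  0.0427] yaw -70.85 t 21.6667
```

Request:
{"fn": "play_rows", "kwargs": {"increments": [[[0,0,0],[0,1,0]],[[0,0,0],[0,1,0]],[[0,0,0],[0,0,0]]]}}

```text
t: 21.92
eef_pos: [0.5599, -0.1841, 0.0427]
tool_rot: [0.569, -0.569, 0.419, -0.42]
contact_force: [0.1, -0.9, 8.7]
gripper_width: 0.228
```

```bash
python3 s.py
```

```text
F [ 0.1 -0.9  8.7] M [-0.244  0.117 -0.047] j7 -0.147 w 19.4 pos [ 0.5599 -0.1841  0.0427] yaw -72.85 t 21.9167
```

Request:
{"fn": "play_rows", "kwargs": {"increments": [[[0,0,0],[0,1,0]],[[0,0,0],[0,1,0]],[[0,0,0],[0,0,0]]]}}

```text
t: 22.17
eef_pos: [0.5599, -0.1841, 0.0426]
tool_rot: [0.562, -0.561, 0.429, -0.43]
contact_force: [0.2, -1.6, 9.0]
gripper_width: 0.229
```

```bash
python3 s.py
```

```text
F [ 0.2 -1.6  9. ] M [-0.206  0.039 -0.013] j7 -0.147 w 19.5 pos [ 0.5599 -0.1841  0.0426] yaw -74.85 t 22.1667
```

Request:
{"fn": "play_rows", "kwargs": {"increments": [[[0,0,0],[0,1,0]],[[0,0,0],[0,1,0]],[[0,0,0],[0,0,0]]]}}

```text
t: 22.42
eef_pos: [0.5598, -0.1842, 0.0427]
tool_rot: [0.554, -0.554, 0.439, -0.44]
contact_force: [-0.3, -0.8, 10.7]
gripper_width: 0.228
```

```bash
python3 s.py
```

```text
F [-0.3 -0.8 10.7] M [-0.219  0.056 -0.04 ] j7 -0.198 w 19.5 pos [ 0.5598 -0.1842  0.0427] yaw -76.85 t 22.4167
```

Request:
{"fn": "play_rows", "kwargs": {"increments": [[[0,0,0],[0,1,0]],[[0,0,0],[0,0,0]],[[0,0,0],[0,0,0]]]}}

```text
t: 22.67
eef_pos: [0.5596, -0.1842, 0.0427]
tool_rot: [0.55, -0.55, 0.444, -0.444]
contact_force: [-0.1, -0.8, 10.0]
gripper_width: 0.228
```

```bash
python3 s.py
```

```text
F [-0.1 -0.8 10. ] M [-0.262  0.095  0.126] j7 -0.118 w 19.5 pos [ 0.5596 -0.1842  0.0427] yaw -77.8 t 22.6667
```

Request:
{"fn": "play_rows", "kwargs": {"increments": [[[0,0,0],[0,0.4,0]],[[0,0,0],[0,0,0]]]}}

```text
t: 22.83
eef_pos: [0.5596, -0.1842, 0.0427]
tool_rot: [0.549, -0.549, 0.446, -0.446]
contact_force: [-2.5, -0.4, 11.5]
gripper_width: 0.227
```

```bash
python3 s.py
```

```text
F [-2.5 -0.4 11.5] M [-0.26   0.166  0.168] j7 -0.221 w 19.4 pos [ 0.5596 -0.1842  0.0427] yaw -78.2 t 22.8333
```

The moment rose to 0.13 and then 0.17 N·m, so this is the end stop. I'll back off about 2° and let the knob rise while still gripped.

Request:
{"fn": "play_rows", "kwargs": {"increments": [[[0,0,0],[0,-1,0]],[[0,0,0],[0,-1,0]],[[0,0,0],[0,0,0]],[[0,-0.001,0],[0,0,0]],[[0,-0.001,0],[0,0,0]],[[0,-0.001,0],[0,0,0]],[[0,-0.001,0],[0,0,0]],[[0,0,0],[0,0,0]]]}}

```text
t: 23.5
eef_pos: [0.5598, -0.1841, 0.0465]
tool_rot: [0.557, -0.556, 0.436, -0.437]
contact_force: [0.1, -1.5, 5.2]
gripper_width: 0.226
```

```bash
python3 s.py
```

```text
F [ 0.1 -1.5  5.2] M [-0.434 -0.199  0.006] j7 -0.041 w 19.3 pos [ 0.5598 -0.1841  0.0465] yaw -76.19 t 23.5
```

Request:
{"fn": "play_rows", "kwargs": {"increments": [[[0,-0.001,0],[0,0,0]],[[0,-0.001,0],[0,0,0]],[[0,-0.0006,0],[0,0,0]],[[0,0,0],[0,0,0]]]}}

```text
t: 23.83
eef_pos: [0.5597, -0.184, 0.0488]
tool_rot: [0.557, -0.556, 0.436, -0.437]
contact_force: [1.9, -3.0, 3.6]
gripper_width: 0.226
```

```bash
python3 s.py
```

```text
F [ 1.9 -3.   3.6] M [-0.668 -0.457  0.022] j7 -0.036 w 19.3 pos [ 0.5597 -0.184   0.0488] yaw -76.19 t 23.8333
```

The knob is back up near its starting height and past the gate level. I'll release it and withdraw.

Request:
{"fn": "play_rows", "kwargs": {"increments": [[[0,0,0],[0,0,0]],[[0,0,0],[0,0,0]],[[0,0,0],[0,0,0]],[[0,-0.005,0],[0,0,0]],[[0,-0.01,0],[0,0,0]],[[0,-0.015,0],[0,0,0]],[[0,-0.02,0],[0,0,0]],[[0,-0.025,0],[0,0,0]],[[0,-0.025,0],[0,0,0]],[[0,-0.01,0],[0,0,0]],[[0,0,0],[0,0,0]],[[0,0,0],[0,0,0]]], "gripper": 0.027}}

```text
t: 24.83
eef_pos: [0.5594, -0.1833, 0.159]
tool_rot: [0.557, -0.556, 0.436, -0.436]
contact_force: [-0.6, 0.6, -0.6]
gripper_width: 0.315
```

```bash
python3 s.py; python3 - <<'E'
from h import *
c,T,Pt=tips();save("w6",c);P=Pt@T[:3,:3].T+T[:3,3];g=c["color"].max(2)
m=(P[...,2]>.092)&(P[...,2]<.1075)&(g<70)&(np.hypot(P[...,0]-.56,P[...,1]+.184)<.027)
X=P[m];print(m.sum(),np.median(X[:,2]));print(cv2.minAreaRect((X[:,:2]*1000).astype(np.float32)))
m=(abs(P[...,2]-.11)<.004)&(np.hypot(P[...,0]-.56,P[...,1]+.184)<.08);print("box top",np.median(P[m][:,2]))
c=read_camera("top");P=np.median([pts(c)]+[pts(read_camera("top")) for _ in range(4)],0)
col=c["color"].astype(int);R,G,B=col[...,0],col[...,1],col[...,2];v,u=np.mgrid[:420,:560];red=(R-B>45)&(R>1.35*G)
for n,b in dict(fish=(180,270,226,300),star=(185,215,205,230),pot=(305,323,205,228)).items():
    m=red&(u>b[0])&(u<b[1])&(v>b[2])&(v<b[3]);m&=P[...,2]<.2;k,l,s,ce=cv2.connectedComponentsWithStats(m.astype(np.uint8));m=l==1+np.argmax(s[1:,4]);X=P[m];A=np.c_[X[:,:2]-X[:,:2].mean(0),np.ones(len(X))]
    print(n,m.sum(),cv2.minAreaRect((X[:,:2]*1000).astype(np.float32)),np.linalg.lstsq(A,X[:,2],rcond=None)[0].round(3))
save("top3",c);cv2.imwrite("pics/crop3.png",cv2.resize(cv2.imread("pics/top3.png")[120:310,125:430],None,fx=2.6,fy=2.6,interpolation=3))
E
```

```text
F [-0.6  0.6 -0.6] M [ 0.01   0.051 -0.023] j7 -0.042 w 26.9 pos [ 0.5594 -0.1833  0.159 ] yaw -76.16 t 24.8333
side 1 1347 tip y mm [-41.3 -36.7 -35.7] inner x [13.2 17.5]
side -1 1357 tip y mm [-41.6 -36.9 -35.6] inner x [13.7 17.9]
w 26.825843409000864 [ 0.5588 -0.1831  0.158 ] [ 0.5  0.  -0.9]
1537 0.10440384363659205
((560.2958374023438, -183.89010620117188), (42.04928970336914, 19.81719207763672), 13.48923110961914)
box top 0.11053966677188518
fish 571 ((555.8499145507812, 159.4166717529297), (48.57425308227539, 141.99855041503906), 72.4772720336914) [-0.002  0.021  0.034]
star 130 ((640.4129028320312, 239.73313903808594), (47.171932220458984, 49.59751510620117), 34.86914825439453) [0.032 0.033 0.028]
pot 62 ((645.5879516601562, -109.6285400390625), (29.076885223388672, 29.908313751220703), 89.95355224609375) [0.22  0.067 0.126]
```

View pics/crop3.png

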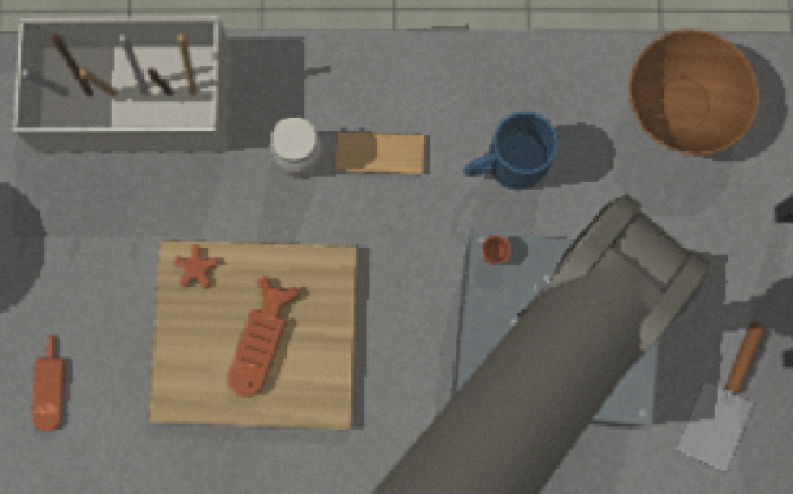

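View pics/w6.png

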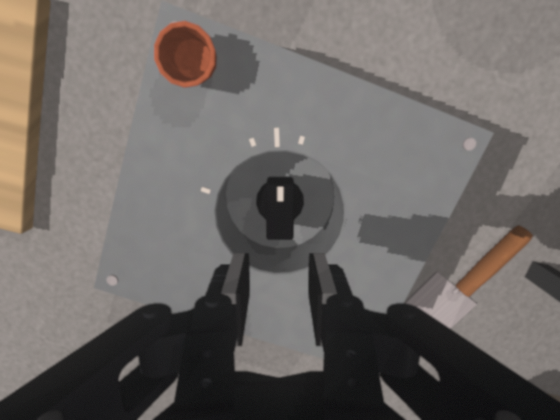

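The knob's top is back at 104.4 mm, fully up, and the knob is turned about 1.23 rad with its dash (280,193) at the on mark. The fish lies flat on the board, and the star, pot and other items look unmoved. I'm handing in.

```bash
python3 -c "
from station import *
print(hand_in())"
```

```text
the job is handed in; nothing more can be done
None
```

The clay fish is on the ware board and the kiln knob is caught in the on position. I handed the job in at about 25 s of the 72 s allowed.

- **Fish:** I carried it from the box to the middle of the board. Its top measured 34 mm (18 mm board plus 16 mm fish). The plane fit over the fish gave a tilt of about 0.02 rad, and its origin is well inside the edges.
- **Knob:** I gripped the bar, pressed it about 6.5 mm (about 10 N) and turned it clockwise. At the stop I felt 0.13 and then 0.17 N·m, so I backed off 2° and let it rise before opening the fingers. Afterwards its top measured 104.4 mm, the same as before pressing. It was turned about 1.23 rad from the box's +y.
- **Bystanders:** the star and pot measured within about 2 mm of where they started. The rest look unmoved in the picture but were not measured. The hand was clear, with the contact force near zero.

**Disagreements:**
- The real fingertips sit about 36 mm behind the reported TCP, so my first close passed harmlessly above the fish. After that I worked from fingertip positions measured in the depth images.
- The board felt about 19 N at the moment the fish was set down. That is more than I intended but under the limits.
- The moment reading about the vertical axis had an offset of about -0.05 N·m while turning freely, so the true torque at the stop was probably nearer 0.2 N·m.

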